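# Open the report printer for a new paper roll

## Task

The small report printer of the hardness testers has run out of paper. Press its orange release tab down until the catch lets go and the lid springs ajar, then push the lid up and right back until it rests against its stop, so that a new roll can go in. Use the fingertips only and be gentle: do not grip, lift or shift the printer, and leave the spare roll, the test block and the specimen beside it where they stand.

Things in the scene. Friction and masses are not known exactly. Their poses are not given: they have to be found in the camera images.
- printer: bench report printer on rubber feet, loose; ivory housing 174 (x) x 114 (y) x 67 mm high, 1.6 kg; origin under it on the bench, x to its back (hinge side), y to its left; front face at x = -94, back at x = +80 mm; side walls (y = +-45 to 57 mm) 67 mm high; front deck beside the tab 60 mm, tear bar at x = -50 mm 64 mm high; the small grey key and green lamp are not needed
- tab_top (a point): centre of the top of the orange release tab in the middle of the front deck, tab 30 mm (x) x 32 mm (y), level, at x = -69, y = 0, z = 70 mm of the printer, 10 mm above the deck; the point moves with the tab
- release_tab (a joint): tilt of the release tab (rad): 0 at rest, grows as it is pressed; hinged 47 mm behind its centre, so at its stop, 0.2, the centre is 9 mm down, still just above the deck; sprung, about 2 N to start, 5 N fully down; the catch lets go at about 0.14 (6.5 mm, 4.5 N); springs back to 0 when let go
- lid_lip (a point): middle of the front edge of the lid's finger lip (60 mm wide, 3.5 mm thick), 108 mm from the hinge axis; lid shut: at x = -46, z = 66 mm of the printer; moves with the lid. On the underside just behind the lip: black rollers either side (y = +-12 to 42 mm, to 14 mm below the hinge plane) and in the middle (y = +-6 mm) a catch tongue reaching 26 mm below it
- lid_hinge (a point): middle of the lid's hinge axis, which runs along the printer's y at x = +62, z = 66 mm of the printer. Beside the work stand two fixed, solid testers not to be touched: left, x = 0.42 to 1.05, y = 0.12 to 0.38 m, 0.9 m high; right, x = 0.31 to 0.89 m, y below -0.315 m, 0.62 m high: draw the arm in when passing in front of them
- printer_lid (a joint): opening angle of the dark grey lid (rad; 88 mm wide, 101 mm long plus lip, 6 mm thick, 85 g): 0 shut and caught; let go, a spring pin lifts it to about 0.97 in about 1 s (lip 61 mm before, 89 mm above the hinge axis), no farther; then it must be pushed up and back (0.5 N at the lip); let go before 1.55 it falls back on the pin, past 1.7 it falls open; at its stop, 1.92, it rests leaning back
- paper_roll: spare roll of white printer paper with a blue band, 45 mm across, 57 mm high, standing on end, loose; origin at the centre of its underside
- test_block: round steel hardness test block, 64 mm across, 15 mm high, loose; origin at the centre of its underside
- specimen: black round resin-mounted specimen, 30 mm across, 16 mm high, loose; origin at the centre of its underside

How it is judged:
By the outcome, as a careful person would: the job done as asked, in the order asked, and still so for the second after the job is handed in, with the robot touching nothing.
It also fails if it takes over 42 s, if anything falls off the work surface, if the arm or the gripper's body presses on something with over 40 N, if the wrist force passes 120 N, or if a joint passes its speed limit or range.

## Robot

A 6-joint arm with a two-finger parallel gripper is mounted at the origin on a cart in front of the work surface, level with it; the furniture and walls round the work are solid. World frame = base frame: x ahead of the robot, y to its left, z up, the work surface at z = 0. Lengths are in m, angles in rad, forces in N, time in s.
With the tool pointing down it reaches from about 0.375 to 0.975 m from the base axis. Payload 3.8 kg.
Tool frame: the origin (TCP) lies midway between the tips of the shut fingers; the grasp point (between the pads) lies 19 mm behind it; z points along the fingers, y is the direction in which the jaws open and shut (so a half turn about z gives the same grasp; the last joint's range is limited). The gripper opens to 88 mm and grips with 3 to 60 N. Pads are 18 mm wide; open, the fingers measure 123 mm over their backs; the gripper's body (75 mm by 187 mm) begins 45 mm behind the grasp point.
Start: joints at [-1.31, 0.264, 1.604, -0, 1.274, -0.037], TCP at [0.198, -0.645, 0.239] pointing down, gripper open.
Joint ranges: [-2.63, 2.63], [-0.94, 2.18], [0.31, 2.57], [-1.31, 4.45], [0, 2.66], [-2.55, 2.55]. Speed limits (rad/s): [2.57, 2.57, 3.14, 3.14, 3.14, 3.14].

## Interface

Orientations are given as a unit quaternion [w, x, y, z].
In Python, from bench import get_state, snapshot, camera_params, finish_job gives the robot as it stands. The module is installed in compiled form; this text tells all that it offers.
- The arm moves only by the tool jog_arm, never from a script. Its argument "rows" is a list of rows, each an object of numbers: "tx", "ty", "tz": the shift along the tool's x, y, z in m; "yaw": the turn about the tool's z in degrees; "jaw": the closure, from 0 (fully open) to 1 (shut). In form: [{"tx": .., "ty": .., "tz": .., "yaw": .., "jaw": ..}, ...]. A call has exactly 5 rows; each row is the pose to reach, as a shift and turn from the pose commanded when the call began, along the tool's axes at that moment; what a row does not reach only later rows make up. A row lasts 1/8 s, in which the tool goes at most 62.5 mm and 10.7 degrees, less where a joint would pass 70% of its speed; a pose out of reach is approached as far as the arm can. A call with a gripper value outside its range is refused whole. The fingers move at their own pace and stop on an object; the grip force is fixed at half the most. Time passes only in rows, so rows that repeat a pose let the fingers close, or fill a call up. It gives the time, the measured TCP pose, the force and the opening at its end, in the units of the state.
- get_state(): the state, without advancing time (a new reading comes with each control period).
- snapshot(name): name is "side" or "top" or "wrist"; returns the picture (420x560x3 uint8, red, green, blue); there is no depth.
- camera_params(name): a dict with "fov_y" (degrees; the focal length in pixels is half the picture's height over the tangent of half this angle, whatever the lens; pixels are square), "cx", "cy" (the principal point, pixels), "R" (3x3) and "t" (3): a world point X has camera coordinates R X + t; the wrist camera has in their place "hand_eye" (4x4, takes a point from camera to tool coordinates, whose origin is the TCP and whose axes are the flange's). Camera axes: x right, y down, z forward; pixel columns grow to the right and rows downward; lengths in m; the calibration is good to about 2 mm. A picture is of the moment at which its call begins: read the wrist's pose just before it. camera_params takes no time and is no camera call.
- finish_job(): hands the job in, once; it reports no verdict.
The state is a dict: "time": time; "joint_positions": joint angles; "joint_velocities": joint speeds; "effort": joint torques, N m; "position": TCP position; "ee_rot": TCP orientation; "contact_force": force on the tool from outside, world axes, zero at the start; "moment": the same for the moment, N m; "finger_gap": opening from 0.0 (shut) to 1.0 (fully open).
Only numpy, scipy, OpenCV 4.12 (cv2) and the standard library are available. Lean on these libraries where they do the work, as an engineer would, in place of code of your own. Each camera call takes 0.05 s, during which the arm holds its last target. There are 200 camera calls.

## Working session

There is one attempt and no reset: what is moved stays moved. The work goes in short steps, Python scripts to look and compute and a tool call to move; the robot and the scene stay as the last step left them, time stands still between calls to the robot, and variables do not carry over. Pictures are saved under pics/ and viewed, about 8 in all and at most 12, crops included, and the job is handed in when it is done.

Besides the shell and the picture viewer there is one more tool, called after ">>>" by a JSON object that holds its "op" and its "data", one argument or row to a line. jog_arm: Moves the arm, as the interface text tells. Its arguments: {"type":"object","properties":{"rows":{"type":"array"}},"required":["rows"]}

```bash
mkdir -p pics; python3 - <<'E'
from bench import *
import cv2,numpy as np
s=get_state();print(s)
for n in("side","top"):
    p=camera_params(n);print(n,p)
    cv2.imwrite(f"pics/{n}0.png",snapshot(n)[:,:,::-1])
print(camera_params("wrist"))
E
```

```text
{'time': 0.0, 'joint_positions': array([-1.30989778e+00,  2.64747483e-01,  1.60535511e+00, -5.45186642e-05,
        1.27370534e+00, -3.69044836e-02]), 'joint_velocities': array([ 0.00074927, -0.00071118, -0.00080679, -0.00070269,  0.00067042,
        0.00024995]), 'effort': array([-7.86472883e-04, -5.02114713e+01, -3.56875348e+01,  7.24162208e-02,
        2.94934865e-02, -1.74903867e-04]), 'position': array([ 0.19785478, -0.6446118 ,  0.23740203]), 'ee_rot': array([-1.09778757e-03,  9.88932842e-01,  1.48359722e-01, -1.49686184e-04]), 'contact_force': array([ 0.46465621,  0.07915076, -0.01229473]), 'moment': array([ 0.00411266, -0.04949229,  0.00239859]), 'finger_gap': 1.000594414641591}
side {'fov_y': 42.76581027616301, 'cx': 278.12418251588775, 'cy': 208.9242248205199, 'R': array([[-0.85399384, -0.52000237,  0.0170895 ],
       [-0.35040072,  0.55055784, -0.75769743],
       [ 0.3845957 , -0.65305712, -0.65238221]]), 't': array([0.443368  , 0.30726958, 0.68841546])}
top {'fov_y': 54.54625597543165, 'cx': 276.59499245281233, 'cy': 210.82127875564913, 'R': array([[ 0.01711835, -0.99971545, -0.0166124 ],
       [-0.99350311, -0.01513767, -0.11279369],
       [ 0.11251012,  0.01843531, -0.99347955]]), 't': array([-0.08268807,  0.59354107,  0.86041513])}
{'fov_y': 60.046071997724496, 'cx': 276.8067852044616, 'cy': 206.86434591246655, 'hand_eye': array([[-1.05749865e-03, -9.47581203e-01, -3.19513293e-01,
         8.31743751e-02],
       [ 9.99999388e-01, -8.97851086e-04, -6.46956448e-04,
         7.26746349e-04],
       [ 3.26168413e-04, -3.19513782e-01,  9.47581573e-01,
        -1.47763149e-01],
       [ 0.00000000e+00,  0.00000000e+00,  0.00000000e+00,
         1.00000000e+00]])}
```

View pics/top0.png

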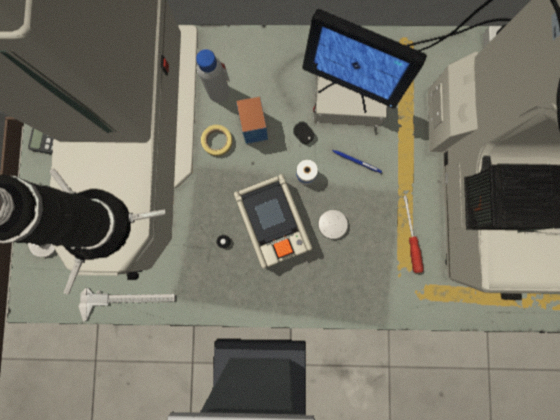

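View pics/side0.png

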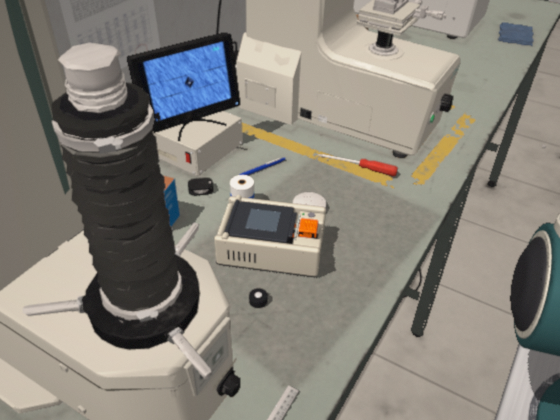

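The top view shows the printer with its tab at about (283,247) and its back towards the upper left. The roll is at (307,170), the test block at (333,225) and the specimen at (223,242). In the side view the tab is at about (309,228).

```bash
cat > h.py <<'E'
from bench import *
import cv2,numpy as np
def ray(n,u,v):
    p=camera_params(n);f=210/np.tan(np.radians(p["fov_y"]/2));R=np.array(p["R"]);t=np.array(p["t"])
    return -R.T@t, R.T@np.array([(u-p["cx"])/f,(v-p["cy"])/f,1.])
def onz(n,u,v,z):
    o,d=ray(n,u,v);return o+d*(z-o[2])/d[2]
def orange(img,roi):
    h=cv2.cvtColor(img,cv2.COLOR_RGB2HSV);m=cv2.inRange(h,(3,190,150),(18,255,255))
    k=np.zeros_like(m);x0,y0,x1,y1=roi;k[y0:y1,x0:x1]=m[y0:y1,x0:x1];return k
E
python3 - <<'E'
from h import *
for n,roi in(("top",(255,230,315,270)),("side",(285,210,330,245))):
    im=cv2.imread(f"pics/{n}0.png")[:,:,::-1].copy();m=orange(im,roi);M=cv2.moments(m,True)
    u,v=M["m10"]/M["m00"],M["m01"]/M["m00"];print(n,M["m00"],u,v,onz(n,u,v,.07))
    c=max(cv2.findContours(m,0,2)[0],key=cv2.contourArea)
    P=np.array([onz(n,*q[0],.07)[:2] for q in c],np.float32);print(cv2.minAreaRect(P*1000))
im=cv2.imread("pics/top0.png");h=cv2.cvtColor(im,cv2.COLOR_BGR2HSV)
cv2.imwrite("pics/z.png",cv2.resize(im[150:290,190:370],None,fx=4,fy=4,interpolation=2))
m=cv2.inRange(cv2.cvtColor(im,cv2.COLOR_BGR2GRAY),130,255);k=np.zeros_like(m);k[160:280,228:320]=m[160:280,228:320]
c=[q for q in cv2.findContours(k,0,2)[0] if cv2.contourArea(q)>50]
for q in c:
    P=np.array([onz("top",*a[0],.067)[:2] for a in q],np.float32);r=cv2.minAreaRect(P*1000);print(cv2.contourArea(q),r)
E
```

```text
top 197.0 282.7715736040609 248.11167512690355 [ 0.51277313 -0.08794062  0.07      ]
((512.8217163085938, -87.88771057128906), (26.92793846130371, 31.240331649780273), 22.651695251464844)
side 264.0 307.6780303030303 227.1818181818182 [ 0.51210644 -0.08066364  0.07      ]
((512.0260620117188, -79.95189666748047), (28.212013244628906, 42.3122444152832), 28.27122688293457)
5314.0 ((585.761962890625, -66.52735900878906), (228.9807586669922, 194.73504638671875), 0.7509362697601318)
```

View pics/z.png

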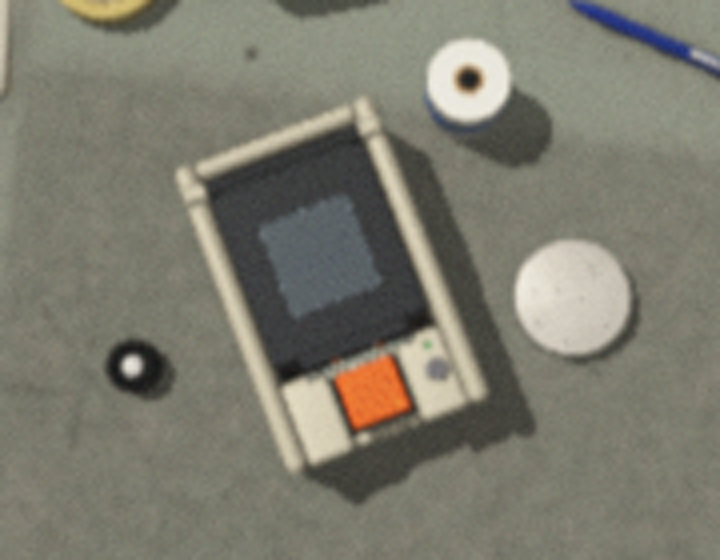

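The crop shows the printer's top corners at about (180,172), (365,98), (485,390) and (293,470), and the tab at (372,391).

```bash
python3 - <<'E'
from h import *
C=[onz("top",190+u/4,150+v/4,.067)[:2] for u,v in((182,172),(364,98),(486,390),(294,470))]
bl,br,fr,fl=C
for a,b in((fl,bl),(fr,br),(br,bl),(fr,fl)): d=b-a;print(np.hypot(*d),np.degrees(np.arctan2(d[1],d[0])))
print("centre",np.mean(C,0)," -> x=-7 of printer")
for z in(.068,.070): print(onz("top",190+372/4,150+391/4,z))
# full tri of tab from two views (top face centres)
for n,u,v,z in(("roll",468,82,.057),("block",573,297,.015),("spec",135,367,.016)):
    print(n,onz("top",190+u/4,150+v/4,z))
E
```

```text
0.1677852884436647 21.951974083492267
0.16739113485125012 23.231937142568086
0.1044358999242587 113.26475072887142
0.10818460707484835 113.45018999344715
centre [ 0.57094524 -0.06597155]  -> x=-7 of printer
[ 0.51357536 -0.08840127  0.068     ]
[ 0.51353012 -0.08840394  0.07      ]
roll [ 0.68050809 -0.13754815  0.057     ]
block [ 0.56869761 -0.19924677  0.015     ]
spec [0.52581914 0.04340059 0.016     ]
```

>>> {"op": "jog_arm", "data": {
  "rows": [
    {"tx": 0, "ty": -0.056, "tz": 0, "yaw": -10.6, "jaw": 1},
    {"tx": 0, "ty": -0.112, "tz": 0, "yaw": -21.2, "jaw": 1},
    {"tx": 0, "ty": -0.168, "tz": 0, "yaw": -31.8, "jaw": 1},
    {"tx": 0, "ty": -0.224, "tz": 0, "yaw": -42.4, "jaw": 1},
    {"tx": 0, "ty": -0.28, "tz": 0, "yaw": -53, "jaw": 1}
  ]
}}

```text
time: 0.72
position: [0.1153, -0.3756, 0.2381]
ee_rot: [-0.0, 0.817, 0.577, 0.0]
contact_force: [0.1, -0.3, 0.5]
finger_gap: 0.456
```

```bash
cat >> h.py <<'E'
O=np.array([.577,-.0624]);A=np.radians(22.8)
def w(px,py=0): return O+np.array([np.cos(A)*px-np.sin(A)*py,np.sin(A)*px+np.cos(A)*py])
def psi():
    q=get_state()["ee_rot"];return np.degrees(2*np.arctan2(q[2],q[1]))
def plan(x,y,z,yaw=None):
    s=get_state();p=s["position"];a=np.radians(psi());d=np.array([x,y])-p[:2]
    print("pos",p.round(4),"psi",round(psi(),2),"q",s["joint_positions"].round(2),"F",s["contact_force"].round(1),"t",s["time"],"gap",round(s["finger_gap"],2))
    print("tx %.4f ty %.4f tz %.4f"%(d@[np.cos(a),np.sin(a)],d@[np.sin(a),-np.cos(a)],p[2]-z),"yaw",None if yaw is None else -((yaw-psi()+180)%360-180))
E
python3 -c "
from h import *
plan(.255,-.27,.24,124)"
```

```text
pos [ 0.1153 -0.3756  0.2381] psi 70.41 q [-1.34 -0.3   2.16 -0.    1.28 -0.99] F [ 0.1 -0.3  0.5] t 0.725 gap 0.46
tx 0.1463 ty 0.0962 tz -0.0019 yaw -53.58706108302346
```

>>> {"op": "jog_arm", "data": {
  "rows": [
    {"tx": 0.009, "ty": 0.008, "tz": 0, "yaw": -10.6, "jaw": 1},
    {"tx": 0.018, "ty": 0.017, "tz": 0, "yaw": -21.2, "jaw": 1},
    {"tx": 0.028, "ty": 0.025, "tz": 0, "yaw": -31.8, "jaw": 1},
    {"tx": 0.037, "ty": 0.033, "tz": 0, "yaw": -42.4, "jaw": 1},
    {"tx": 0.046, "ty": 0.041, "tz": 0, "yaw": -53, "jaw": 1}
  ]
}}

```text
time: 1.35
position: [0.1703, -0.3478, 0.2383]
ee_rot: [-0.0, 0.474, 0.881, 0.0]
contact_force: [0.6, -0.2, -0.3]
finger_gap: 0.005
```

```bash
python3 -c "
from h import *
plan(.28,-.255,.24,150)"
```

```text
pos [ 0.1703 -0.3478  0.2383] psi 123.41 q [-1.18 -0.31  2.17  0.    1.29 -1.76] F [ 0.6 -0.2 -0.3] t 1.35 gap 0.0
tx 0.0170 ty 0.1427 tz -0.0017 yaw -26.590007133216773
```

>>> {"op": "jog_arm", "data": {
  "rows": [
    {"tx": 0.004, "ty": 0.028, "tz": 0, "yaw": -8, "jaw": 1},
    {"tx": 0.007, "ty": 0.057, "tz": 0, "yaw": -15, "jaw": 1},
    {"tx": 0.01, "ty": 0.086, "tz": 0, "yaw": -20, "jaw": 1},
    {"tx": 0.014, "ty": 0.114, "tz": 0, "yaw": -24, "jaw": 1},
    {"tx": 0.017, "ty": 0.143, "tz": 0, "yaw": -27, "jaw": 1}
  ]
}}

```text
time: 1.98
position: [0.2811, -0.2552, 0.2384]
ee_rot: [-0.0, 0.257, 0.966, 0.0]
contact_force: [-0.2, -0.2, 0.2]
finger_gap: 0.007
```

```bash
python3 -c "
from h import *
plan(.37,-.13,.20,202.8)"
```

```text
pos [ 0.2811 -0.2552  0.2384] psi 150.16 q [-0.8  -0.33  2.18 -0.    1.29 -1.85] F [-0.2 -0.2  0.2] t 1.975 gap 0.01
tx -0.0149 ty 0.1528 tz 0.0384 yaw -52.637731563939326
```

>>> {"op": "jog_arm", "data": {
  "rows": [
    {"tx": -0.003, "ty": 0.035, "tz": 0.005, "yaw": -10, "jaw": 1},
    {"tx": -0.006, "ty": 0.067, "tz": 0.014, "yaw": -20.6, "jaw": 1},
    {"tx": -0.009, "ty": 0.096, "tz": 0.022, "yaw": -31.2, "jaw": 1},
    {"tx": -0.012, "ty": 0.124, "tz": 0.03, "yaw": -41.8, "jaw": 1},
    {"tx": -0.015, "ty": 0.153, "tz": 0.038, "yaw": -52.4, "jaw": 1}
  ]
}}

```text
time: 2.6
position: [0.3702, -0.13, 0.2001]
ee_rot: [-0.0, -0.198, 0.98, 0.0]
contact_force: [-0.4, -1.1, 1.0]
finger_gap: 0.007
```

```bash
python3 -c "
from h import *
plan(*w(-.075),.10,202.8)
s=get_state()
cv2.imwrite('pics/w1.png',snapshot('wrist')[:,:,::-1])"
```

```text
pos [ 0.3702 -0.13    0.2001] psi 202.82 q [-0.4  -0.27  2.21 -0.    1.2  -2.37] F [-0.4 -1.1  1. ] t 2.6 gap 0.01
tx -0.1419 ty -0.0179 tz 0.1001 yaw 0.01830712295426906
```

View pics/w1.png

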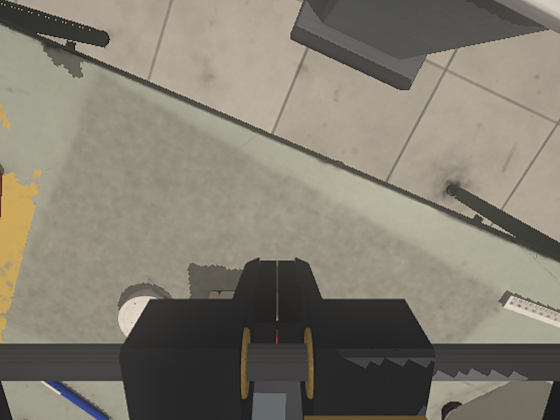

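The wrist view shows the shut fingers at (277,265). From this side the camera sees behind the tool, so I'll use the fixed cameras.

>>> {"op": "jog_arm", "data": {
  "rows": [
    {"tx": -0.035, "ty": -0.004, "tz": 0.02, "yaw": 0, "jaw": 1},
    {"tx": -0.075, "ty": -0.009, "tz": 0.05, "yaw": 0, "jaw": 1},
    {"tx": -0.115, "ty": -0.014, "tz": 0.08, "yaw": 0, "jaw": 1},
    {"tx": -0.142, "ty": -0.018, "tz": 0.1, "yaw": 0, "jaw": 1},
    {"tx": -0.142, "ty": -0.018, "tz": 0.1, "yaw": 0, "jaw": 1}
  ]
}}

```text
time: 3.28
position: [0.5076, -0.0929, 0.0986]
ee_rot: [-0.002, -0.195, 0.981, 0.001]
contact_force: [-0.2, 1.0, -0.1]
finger_gap: 0.007
```

```bash
python3 -c "
from h import *
plan(*w(-.075),.075,202.8)
im=snapshot('side')
cv2.imwrite('pics/s1.png',cv2.resize(im[130:290,200:400],None,fx=4,fy=3.75,interpolation=2)[:,:,::-1])"
```

```text
pos [ 0.5076 -0.0929  0.0986] psi 202.47 q [-0.23  0.1   2.07 -0.    0.97 -2.19] F [-0.2  1.  -0.1] t 3.275 gap 0.01
tx -0.0008 ty 0.0013 tz 0.0236 yaw -0.32891348822684563
```

View pics/s1.png

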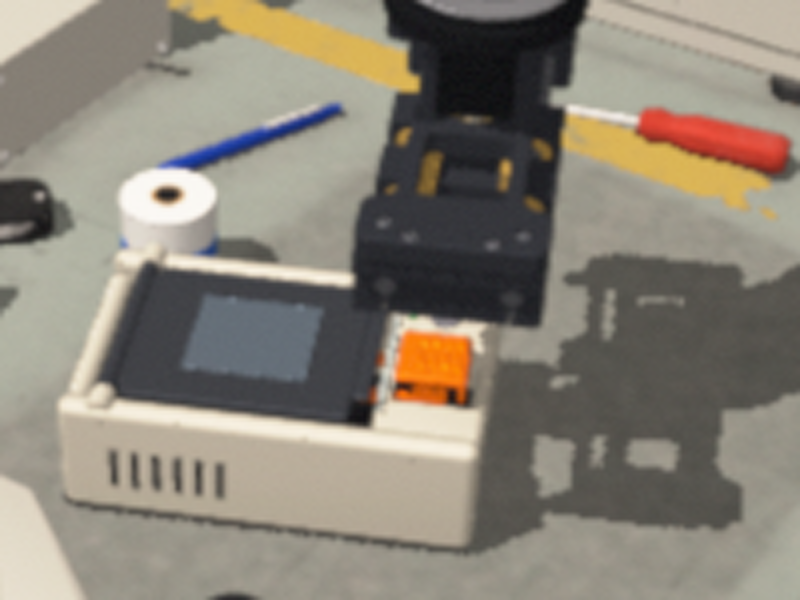

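The side crop shows the tab at (433,365), just under the gripper's end plate. The fingers are hidden behind it and the lid is shut. I'll press down now.

>>> {"op": "jog_arm", "data": {
  "rows": [
    {"tx": 0, "ty": 0.001, "tz": 0.018, "yaw": 0, "jaw": 1},
    {"tx": 0, "ty": 0.001, "tz": 0.026, "yaw": 0, "jaw": 1},
    {"tx": 0, "ty": 0.001, "tz": 0.029, "yaw": 0, "jaw": 1},
    {"tx": 0, "ty": 0.001, "tz": 0.032, "yaw": 0, "jaw": 1},
    {"tx": 0, "ty": 0.001, "tz": 0.034, "yaw": 0, "jaw": 1}
  ]
}}

```text
time: 3.95
position: [0.5077, -0.0927, 0.0671]
ee_rot: [-0.0, -0.195, 0.981, -0.0]
contact_force: [-2.5, -0.2, 3.9]
finger_gap: 0.005
```

```bash
python3 -c "
from h import *
plan(*w(-.075),.062,202.8)
im=snapshot('side')
cv2.imwrite('pics/s2.png',cv2.resize(im[130:290,200:400],None,fx=4,fy=3.75,interpolation=2)[:,:,::-1])"
```

```text
pos [ 0.5077 -0.0927  0.0671] psi 202.46 q [-0.23  0.14  2.1  -0.    0.9  -2.19] F [-2.5 -0.2  3.9] t 3.95 gap 0.01
tx -0.0007 ty 0.0011 tz 0.0051 yaw -0.3400453523851752
```

>>> {"op": "jog_arm", "data": {
  "rows": [
    {"tx": 0, "ty": 0, "tz": 0.0015, "yaw": 0, "jaw": 1},
    {"tx": 0, "ty": 0, "tz": 0.0025, "yaw": 0, "jaw": 1},
    {"tx": 0, "ty": 0, "tz": 0.0035, "yaw": 0, "jaw": 1},
    {"tx": 0, "ty": 0, "tz": 0.0042, "yaw": 0, "jaw": 1},
    {"tx": 0, "ty": 0, "tz": 0.0042, "yaw": 0, "jaw": 1}
  ]
}}

```text
time: 4.62
position: [0.5079, -0.0926, 0.0626]
ee_rot: [0.0, -0.195, 0.981, -0.0]
contact_force: [-2.8, -1.1, 4.5]
finger_gap: 0.004
```

```bash
python3 -c "
from h import *
plan(*w(-.075),.062,202.8)
im=snapshot('side')
cv2.imwrite('pics/s3.png',cv2.resize(im[130:290,200:400],None,fx=4,fy=3.75,interpolation=2)[:,:,::-1])"
```

```text
pos [ 0.5079 -0.0926  0.0626] psi 202.47 q [-0.23  0.15  2.1  -0.    0.89 -2.19] F [-2.8 -1.1  4.5] t 4.625 gap 0.0
tx -0.0004 ty 0.0010 tz 0.0006 yaw -0.33484524654622305
```

View pics/s3.png

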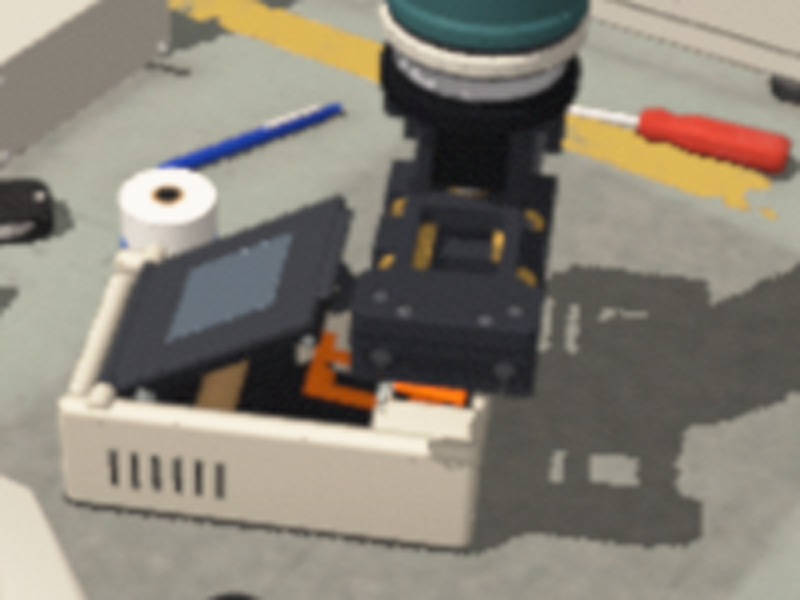

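The lid has sprung and is rising, with its lip at about (345,205) and clear of the gripper. I'll lift straight up.

>>> {"op": "jog_arm", "data": {
  "rows": [
    {"tx": 0, "ty": 0, "tz": 0, "yaw": 0, "jaw": 1},
    {"tx": 0.004, "ty": 0, "tz": -0.012, "yaw": 0, "jaw": 1},
    {"tx": 0.006, "ty": 0, "tz": -0.03, "yaw": 0, "jaw": 1},
    {"tx": 0.006, "ty": 0.001, "tz": -0.05, "yaw": -0.3, "jaw": 1},
    {"tx": 0.006, "ty": 0.001, "tz": -0.063, "yaw": -0.3, "jaw": 1}
  ]
}}

```text
time: 5.3
position: [0.5026, -0.0938, 0.1275]
ee_rot: [0.001, -0.197, 0.98, -0.0]
contact_force: [-0.8, -0.4, -0.3]
finger_gap: 0.007
```

```bash
python3 -c "
from h import *
plan(*w(-.040),.125,202.8)
im=snapshot('side');cv2.imwrite('pics/s4.png',cv2.resize(im[130:290,200:400],None,fx=4,fy=3.75,interpolation=2)[:,:,::-1])
im=snapshot('top');cv2.imwrite('pics/t4.png',im[:,:,::-1])
print(w(-.081))"
```

```text
pos [ 0.5026 -0.0938  0.1275] psi 202.76 q [-0.23  0.05  2.06  0.    1.02 -2.2 ] F [-0.8 -0.4 -0.3] t 5.3 gap 0.01
tx -0.0408 ty 0.0002 tz 0.0025 yaw -0.03954906995539886
[ 0.50232908 -0.09378876]
```

View pics/s4.png

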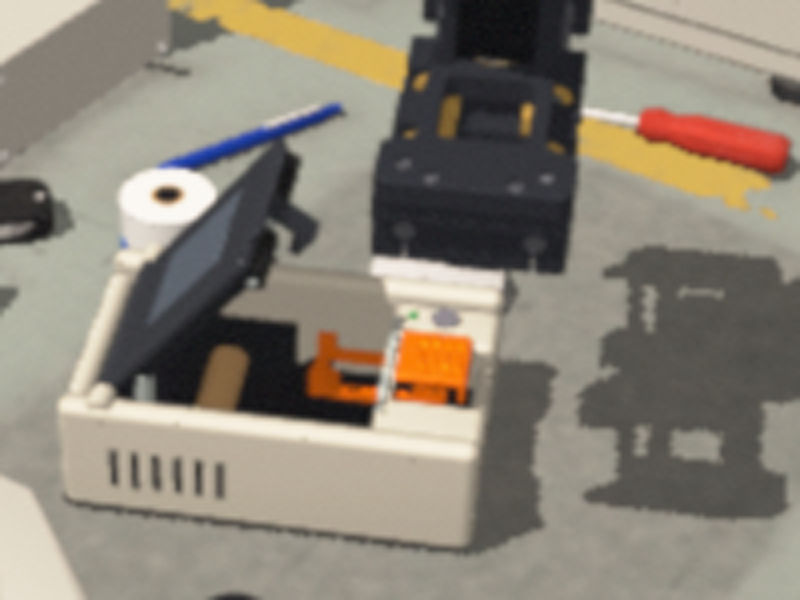

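The lid is ajar on its pin, with the lip at about (285,150) and the tongue at (300,235). The tab has sprung back and the printer hasn't moved. Next I'll push back against the tongue and lip.

>>> {"op": "jog_arm", "data": {
  "rows": [
    {"tx": -0.016, "ty": 0, "tz": 0.002, "yaw": 0, "jaw": 1},
    {"tx": -0.034, "ty": 0, "tz": 0.003, "yaw": 0, "jaw": 1},
    {"tx": -0.048, "ty": 0, "tz": 0.003, "yaw": 0, "jaw": 1},
    {"tx": -0.057, "ty": 0, "tz": 0.003, "yaw": 0, "jaw": 1},
    {"tx": -0.065, "ty": 0, "tz": 0.003, "yaw": 0, "jaw": 1}
  ]
}}

```text
time: 6.02
position: [0.5614, -0.0686, 0.1221]
ee_rot: [-0.001, -0.198, 0.98, 0.0]
contact_force: [-3.5, -1.4, 0.7]
finger_gap: 0.002
```

>>> {"op": "jog_arm", "data": {
  "rows": [
    {"tx": -0.007, "ty": 0, "tz": 0, "yaw": 0, "jaw": 1},
    {"tx": -0.014, "ty": 0, "tz": 0, "yaw": 0, "jaw": 1},
    {"tx": -0.021, "ty": 0, "tz": 0, "yaw": 0, "jaw": 1},
    {"tx": -0.028, "ty": 0, "tz": 0, "yaw": 0, "jaw": 1},
    {"tx": -0.035, "ty": 0, "tz": 0, "yaw": 0, "jaw": 1}
  ]
}}

```text
time: 6.65
position: [0.5945, -0.0549, 0.1225]
ee_rot: [0.0, -0.197, 0.98, 0.0]
contact_force: [-0.1, 0.1, 0.5]
finger_gap: 0.004
```

```bash
python3 -c "
from h import *
plan(*w(.052),.125,202.8)
im=snapshot('side');cv2.imwrite('pics/s5.png',cv2.resize(im[130:290,200:400],None,fx=4,fy=3.75,interpolation=2)[:,:,::-1])"
```

```text
pos [ 0.5945 -0.0549  0.1225] psi 202.76 q [-0.13  0.22  1.89  0.    1.04 -2.1 ] F [-0.1  0.1  0.5] t 6.65 gap 0.0
tx -0.0329 ty -0.0001 tz -0.0025 yaw -0.043553940183983286
```

View pics/s5.png

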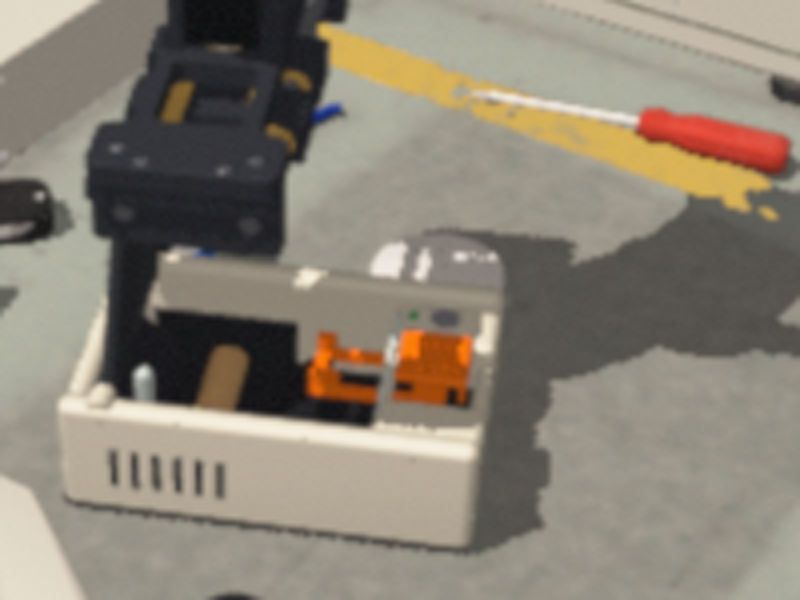

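The lid is about upright and the gripper end plate is clear above it. Forces are near zero, so I'll carry on to the stop.

>>> {"op": "jog_arm", "data": {
  "rows": [
    {"tx": -0.007, "ty": 0, "tz": 0, "yaw": 0, "jaw": 1},
    {"tx": -0.014, "ty": 0, "tz": 0, "yaw": 0, "jaw": 1},
    {"tx": -0.021, "ty": 0, "tz": 0, "yaw": 0, "jaw": 1},
    {"tx": -0.028, "ty": 0, "tz": 0, "yaw": 0, "jaw": 1},
    {"tx": -0.034, "ty": 0, "tz": 0, "yaw": 0, "jaw": 1}
  ]
}}

```text
time: 7.32
position: [0.6259, -0.0417, 0.1225]
ee_rot: [0.0, -0.197, 0.98, 0.0]
contact_force: [-0.3, -0.9, -0.6]
finger_gap: 0.001
```

```bash
python3 -c "
from h import *
plan(*w(.062),.125,202.8)
im=snapshot('side');cv2.imwrite('pics/s6.png',cv2.resize(im[130:290,200:400],None,fx=4,fy=3.75,interpolation=2)[:,:,::-1])"
```

```text
pos [ 0.6259 -0.0417  0.1225] psi 202.77 q [-0.11  0.27  1.82  0.    1.05 -2.07] F [-0.3 -0.9 -0.6] t 7.325 gap 0.0
tx -0.0089 ty -0.0001 tz -0.0025 yaw -0.03187324779347023
```

View pics/s6.png

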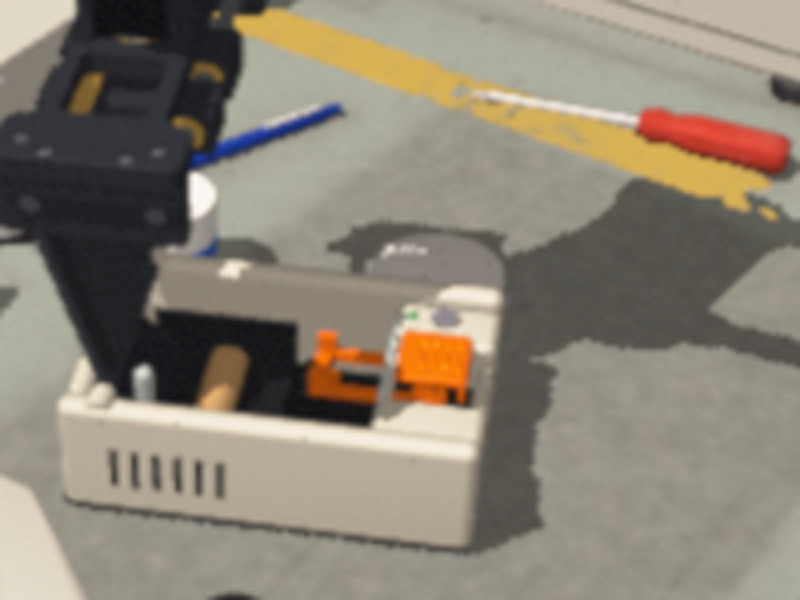

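The lid now leans well back (its edge runs from (110,390) to (45,235)). I'll withdraw to the front and check.

>>> {"op": "jog_arm", "data": {
  "rows": [
    {"tx": 0.006, "ty": 0, "tz": 0, "yaw": 0, "jaw": 1},
    {"tx": 0.03, "ty": 0, "tz": 0, "yaw": 0, "jaw": 1},
    {"tx": 0.07, "ty": 0, "tz": 0, "yaw": 0, "jaw": 1},
    {"tx": 0.12, "ty": 0, "tz": -0.02, "yaw": 0, "jaw": 1},
    {"tx": 0.17, "ty": 0, "tz": -0.05, "yaw": 0, "jaw": 1}
  ]
}}

```text
time: 8.0
position: [0.4657, -0.108, 0.1717]
ee_rot: [-0.001, -0.198, 0.98, 0.001]
contact_force: [0.7, -0.8, 0.8]
finger_gap: 0.002
```

>>> {"op": "jog_arm", "data": {
  "rows": [
    {"tx": 0.03, "ty": 0, "tz": -0.02, "yaw": 0, "jaw": 1},
    {"tx": 0.06, "ty": 0, "tz": -0.03, "yaw": 0, "jaw": 1},
    {"tx": 0.08, "ty": 0, "tz": -0.04, "yaw": 0, "jaw": 1},
    {"tx": 0.08, "ty": 0, "tz": -0.04, "yaw": 0, "jaw": 1},
    {"tx": 0.08, "ty": 0, "tz": -0.04, "yaw": 0, "jaw": 1}
  ]
}}

```text
time: 8.62
position: [0.3949, -0.1386, 0.2123]
ee_rot: [0.0, -0.197, 0.98, -0.0]
contact_force: [-0.4, -0.7, -0.4]
finger_gap: 0.01
```

```bash
python3 -c "
from h import *
plan(*w(-.2),.2,202.8)
s=snapshot('side');t=snapshot('top')
a=cv2.resize(s[110:290,190:370],(400,400),interpolation=2);b=cv2.resize(t[140:290,200:350],(400,400),interpolation=2)
cv2.imwrite('pics/f.png',np.hstack([a,b])[:,:,::-1])
m=orange(t,(255,230,315,270));M=cv2.moments(m,True);u,v=M['m10']/M['m00'],M['m01']/M['m00'];print(M['m00'],u,v)
# lip: predicted pixel at lid 1.92, 1.7
for n in('side','top'):
  p=camera_params(n);f=210/np.tan(np.radians(p['fov_y']/2))
  for th in(1.7,1.92):
    for y in(-.03,.03):
      X=np.r_[w(.062-.108*np.cos(th),y),.066+.108*np.sin(th)];c=np.array(p['R'])@X+p['t'];uv=[f*c[0]/c[2]+p['cx'],f*c[1]/c[2]+p['cy']]
      print(n,th,y,'crop',((uv[0]-190)*400/180,(uv[1]-110)*400/180) if n=='side' else (400+(uv[0]-200)*8/3,(uv[1]-140)*8/3))
"
```

```text
pos [ 0.3949 -0.1386  0.2123] psi 202.74 q [-0.4  -0.22  2.15  0.    1.21 -2.36] F [-0.4 -0.7 -0.4] t 8.625 gap 0.01
tx 0.0026 ty -0.0003 tz 0.0123 yaw -0.05998774796614725
234.0 281.9273504273504 246.02564102564102
side 1.7 -0.03 crop (np.float64(79.73363477897762), np.float64(98.98613076949049))
side 1.7 0.03 crop (np.float64(60.48663695098072), np.float64(148.24827334335697))
side 1.92 -0.03 crop (np.float64(49.35166393928607), np.float64(102.17425589714001))
side 1.92 0.03 crop (np.float64(28.59308017668708), np.float64(151.2530665115833))
top 1.7 -0.03 crop (np.float64(584.753411064985), np.float64(75.59320596181715))
top 1.7 0.03 crop (np.float64(505.09390691782664), np.float64(107.18116949076632))
top 1.92 -0.03 crop (np.float64(573.0073703394423), np.float64(47.713279498472126))
top 1.92 0.03 crop (np.float64(494.1673197427458), np.float64(78.90866708712103))
```

View pics/f.png

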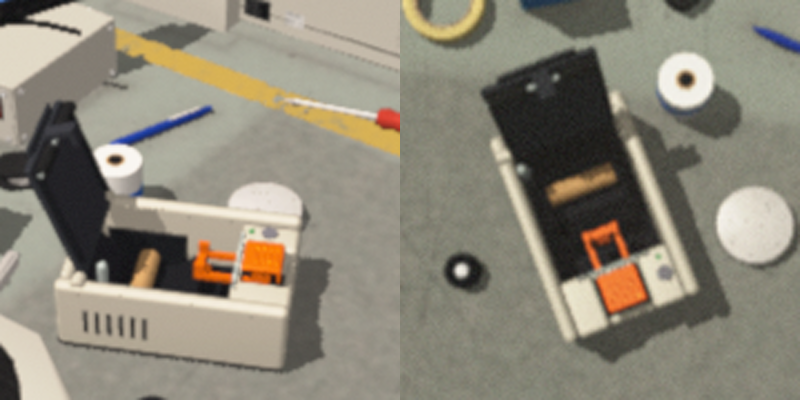

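The final views show the lid leaning back. The lip runs from about (500,82) to (578,50) in the top crop, against a predicted (494,79) to (573,48) for 1.92 rad. The printer, roll, block and specimen are where they were, and the arm is clear.

```bash
python3 -c "
from bench import *
print(finish_job())"
```

```text
the job is handed in; nothing more can be done
None
```

The lid is open and back against its stop, and the job was handed in at about 8.7 s. I pressed the orange tab down with the shut fingertips, about 8 mm at about 5 N. The catch let go and the lid sprang ajar. I then pushed the lid gently up and back from the front, with at most about 4 N read, and drew the arm clear.

- **Lid:** in the last top picture its lip lies within about 6 crop pixels (roughly 4 mm) of where it should be at 1.92 rad. It lies well past the position for 1.7 rad. The lip in the side picture was less sharp, so I relied on the top view there.
- **Other things:** by eye, the printer, paper roll, test block and specimen stand where they were, and the tab has sprung back up. The printer's back-left corner is within about 2 pixels of where it was at the start.
- **Disagreements:** the final orange-mask centre is not a clean check on the tab, because the mask now also takes in the orange frame the lid used to hide. At the start the two cameras put the tab 7 mm apart in y. I took the top view, because the printer's outline agreed with it and the side mask included the tab's side faces.

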